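# Gauge the pickup gap of a rotor's trigger wheel

### The arm

A 6-joint arm with a two-finger parallel gripper is mounted at the origin on the work surface. World frame = base frame: x ahead of the robot, y to its left, z up, the work surface at z = 0. Lengths are in m, angles in rad, forces in N, time in s.
With the tool pointing down it reaches from about 0.35 to 0.775 m from the base axis. Payload 5.5 kg.
Tool frame: the origin (TCP) lies at the very end of the fingers, on their centre line; the grasp point (between the pads) lies 19 mm behind it; z points along the fingers, y is the line along which they close (so a half turn about z gives the same grasp; the last joint's range is limited). The gripper opens to 85 mm and grips with 20 to 120 N. Pads are 22 mm wide; open, the fingers measure 114 mm over their backs; the gripper's body (76 mm by 85 mm) begins 54 mm behind the grasp point. The pads swing forward as they close: fully open they stand 13 mm farther back than shut.
Start: joints at [0.974, 0.313, 0.046, 1.304, 0, 1.431], TCP at [0.254, 0.516, 0.231] pointing down, gripper open.
Joint ranges: [-2.76, 2.76], [-0.86, 1.69], [-1.03, 1.26], [-2.2, 2.34], [-1.47, 1.5], [-3.14, 3.14]. Speed limits (rad/s): [2.57, 2.57, 3.14, 3.14, 3.14, 3.14].

### API

Orientations are given as a unit quaternion [w, x, y, z].
In Python, from workcell import env, imaging, ticket gives the robot as it stands. The module is installed in compiled form; this text tells all that it offers.
- The arm moves only by the tool apply_moves, never from a script. Its argument "rows" is a list of rows, each an object with "xyz": the shift along the tool's x, y, z in mm, a list of three; "turn": the turn, a rotation vector about the tool's x, y, z in rad, a list of three; "grip": the opening, from 0 (shut) to 1 (fully open). A call has 1 to 12 rows; each row is the pose to reach, as a shift and turn from the pose commanded when the call began, along the tool's axes at that moment; what a row does not reach only later rows make up. A row lasts 1/12 s, in which the tool goes at most 41.7 mm and 7.16 degrees, less where a joint would pass 70% of its speed; a pose out of reach is approached as far as the arm can. A call with a gripper value outside its range is refused whole. The fingers move at their own pace and stop on an object; "force" is the grip in N (left out, the last holds). Time passes only in rows, so rows that repeat a pose let the fingers close. It gives the time, the measured TCP pose, the force, the opening and the grip force at its end, in the units of the state.
- env.get_state(): the state, without advancing time (a new reading comes with each control period).
- imaging.read_camera(name): name is "scene" or "top" or "wrist"; returns a dict with "color" (400x640x3 uint8, blue, green, red), "z_map" (400x640 float32, m along the optical axis (not along the pixel's ray), 0 where there is no reading), "camera_matrix" (3x3 intrinsics, pixels), "view" (4x4, takes a point from world to camera coordinates). Camera axes: x right, y down, z forward; pixel columns grow to the right and rows downward; lengths in m; the calibration is good to about 2 mm. The wrist camera is an equidistant fisheye: a pixel r from the principal point sees the ray r / f radians off the axis. A picture is of the moment at which its call begins.
- ticket.hand_in(): hands the job in; it is judged then, once.
The state is a dict: "clock": time; "joint_pos": joint angles; "qvel": joint speeds; "tau": joint torques, N m; "tcp_pos": TCP position; "orientation": TCP orientation; "wrist_force": force on the tool from outside, world axes, zero at the start; "ft_torque": the same for the moment, N m; "finger_gap": finger opening in m; "grip_force": force on a finger pad.
Only numpy, scipy, OpenCV 4.12 (cv2) and the standard library are available. Lean on these libraries where they do the work, as an engineer would, in place of code of your own. Each camera call takes 0.05 s, during which the arm holds its last target. There are 200 camera calls.

### The job

Turn the trigger wheel on the rotor rig by its bar until its one lug squarely faces the pickup, then draw the taper feeler blade from its wooden stand and slide it straight down, upright and in the middle of the gap between lug and pickup, until it drags snugly on both without being forced. Finish while still holding the blade in the gripper at that depth: do not let go. Leave the other things on the table where they are.

Things in the scene. Friction and masses are not known exactly. Their poses are not given: they have to be found in the camera images.
- rig: Fixed dark steel base plate, 210 x 110 x 12 mm, carrying an aluminium bearing housing with a vertical shaft. Origin on the table surface on the shaft axis; z up; +x points from the shaft to the pickup. The plate reaches 75 mm to -x and 135 mm to +x of the shaft.
- wheel: Steel trigger wheel on the vertical shaft: disc of radius 45 mm, 10 mm thick; origin on the axis at its underside, 60 mm above the table. Its one lug, 24 mm wide, sticks out along +x, top 85 mm above the table. Turns stiffly (0.12 N m), stays where left. Starts 0.5 to 1.35 rad counter-clockwise (from above) of facing the pickup; it faces it when wheel x is along rig x.
- wheel_bar_top (a point): Top centre of the wheel's grip bar, on the shaft axis. The bar is 32 mm long along the wheel's x (in line with the lug), 12 mm thick along its y, and spans 92 to 125 mm above the table.
- lug_face (a point): Centre of the lug's outer upright face near its top, 62 mm from the axis, 77 mm above the table. Above this point the face slopes back 5 mm in 8 mm as a lead-in.
- bracket: Fixed aluminium angle bracket on the rig's base plate behind the pickup, up to 82 mm above the table. Origin on the base plate's top, about 85 mm from the shaft axis; x as the rig's x.
- pickup: Spring-mounted pickup on the bracket: steel plate 24 mm wide and 8 mm thick, 55 to 85 mm above the table, upright face towards the shaft, brass barrel behind. Yields to +x (away from the wheel) by up to 6 mm at 9 N per mm and springs back. Axes and origin as the bracket's.
- pickup_face (a point): Middle of the pickup's upright face near its top, 77 mm above the table; above it a lead-in as on the lug. Axes as the rig's. With the lug facing it the gap is 3.0 to 5.2 mm, different each time: the blade starts to drag with its tip about 8 to 34 mm below this point, then is squeezed some 1 N more per mm of depth.
- stand: Fixed wooden block stand, 40 x 50 mm and 80 mm high on an 80 x 80 x 10 mm foot, with an upright slot 11 x 20 mm in its top in which the blade hangs. Origin under its centre on the table; slot long side along its y.
- blade: Loose steel taper feeler blade, 90 g, upright in the stand. Origin at the middle of its tip (lower end), 15 mm above the table at the start; z up along it, x across thickness, y across width. 14 mm wide; 2 mm thick at the tip growing evenly to 7.5 mm at 55 mm up. Collar 20 (x) x 30 (y) mm from 65 to 71 mm up; black handle 14 (x) x 30 (y) mm from 71 to 120 mm up.
- bearing_a: Bystander: ball bearing 68 mm across, 18 mm high, lying beyond the rig.
- bearing_b: Bystander: same bearing, lying to the robot's right.
- socket_a: Bystander: wrench socket 26 mm across, 34 mm high, standing between rig and robot on the left.
- socket_b: Bystander: wrench socket 32 mm across, 38 mm high, beyond the stand.
- mallet: Bystander: soft-faced mallet lying on the right, 40 mm high.
- oil_can: Bystander: red oil can with thin spout, 165 mm high, on the left.
- spray_can: Bystander: spray can 66 mm across, 190 mm high, on the left beyond the stand.
- bearing_box: Bystander: flat box 85 x 85 x 28 mm at the far side.
Things that resemble listed ones, but are neither listed nor needed, are in the scene too. Of the things shaped like the blade, the steel one is meant.

How it is judged:
By the outcome, as a careful person would: the job done as asked, in the order asked, and still so for the second after the job is handed in, while the arm keeps its last pose, push and grip.
It also fails if it takes over 67 s, if anything falls off the work surface, if the arm or the gripper's body presses on something with over 40 N, if the wrist force passes 120 N, or if a joint passes its speed limit or range.

## Working session

There is one attempt and no reset: what is moved stays moved. The work goes in short steps, Python scripts to look and compute and a tool call to move; the robot and the scene stay as the last step left them, time stands still between calls to the robot, and variables do not carry over. Pictures are saved under pics/ and viewed, at most 10 in all, crops included, and the job is handed in when it is done.

Besides the shell and the picture viewer there is one more tool, called after ">>>" by a JSON object that holds its "method" and its "body", one argument or row to a line. apply_moves: Moves the arm, as the interface text tells. Its arguments: {"type":"object","properties":{"rows":{"type":"array"},"force":{"type":"number"}},"required":["rows"]}

```bash
mkdir -p pics; cat > h.py <<'E'
import numpy as np, cv2
from workcell import env, imaging, ticket
def cam(n):
    r=imaging.read_camera(n); np.savez(f'{n}.npz',**r); return r
def px2w(r,u,v,z=None):
    K=r['camera_matrix'];V=np.linalg.inv(r['view'])
    ray=np.array([(u-K[0,2])/K[0,0],(v-K[1,2])/K[1,1],1])
    d=V[:3,:3]@ray;o=V[:3,3]
    if z is None: return o+d*r['z_map'][int(v),int(u)]
    return o+d*(z-o[2])/d[2]
E
python3 - <<'E'
from h import *
for n in('top','scene'):
    r=cam(n);cv2.imwrite(f'pics/{n}1.png',r['color']);print(n,r['camera_matrix'].tolist(),r['view'].round(3).tolist())
print(env.get_state())
E
```

```text
top [[391.33592651960544, 0.0, 325.9971673530194], [0.0, 391.33592651960544, 208.8703100956397], [0.0, 0.0, 1.0]] [[0.018, -1.0, -0.003, 0.044], [-0.997, -0.017, -0.072, 0.585], [0.072, 0.004, -0.997, 1.269], [0.0, 0.0, 0.0, 1.0]]
scene [[411.67739196976015, 0.0, 313.89719502416466], [0.0, 411.67739196976015, 196.50819360540814], [0.0, 0.0, 1.0]] [[-0.558, 0.829, 0.021, 0.259], [0.526, 0.373, -0.764, -0.257], [-0.642, -0.416, -0.644, 1.521], [0.0, 0.0, 0.0, 1.0]]
{'clock': 0.1, 'joint_pos': array([ 9.74386592e-01,  3.13924204e-01,  4.51124179e-02,  1.30357933e+00,
       -5.73700746e-06,  1.43120934e+00]), 'qvel': array([ 9.18577295e-04, -6.19011303e-05,  2.65733694e-03,  1.16119829e-03,
        5.23182843e-04,  7.77306164e-04]), 'tau': array([ 2.71379613e-03, -4.81724918e+01,  2.99243885e+01,  1.27058389e-02,
       -9.04857075e-05,  5.88062207e-06]), 'tcp_pos': array([0.25338775, 0.51567221, 0.23050676]), 'orientation': array([-2.84184763e-04,  2.26430372e-01,  9.74027028e-01, -7.45039603e-04]), 'wrist_force': array([ 0.05932919,  1.15756602, -0.68496295]), 'ft_torque': array([-0.00236529,  0.00095472,  0.01479403]), 'grip_force': 0.0, 'finger_gap': 0.08549255986233999}
```

View pics/top1.png

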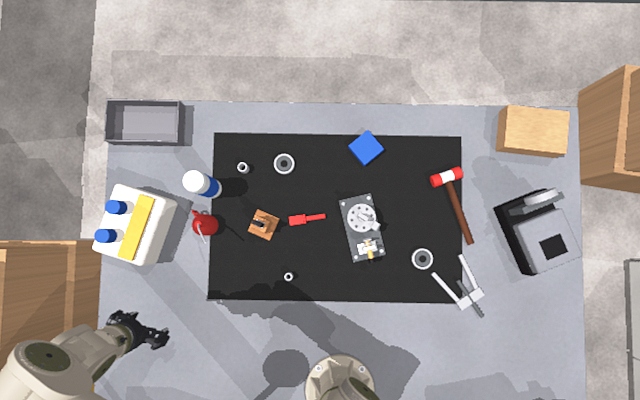

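View pics/scene1.png

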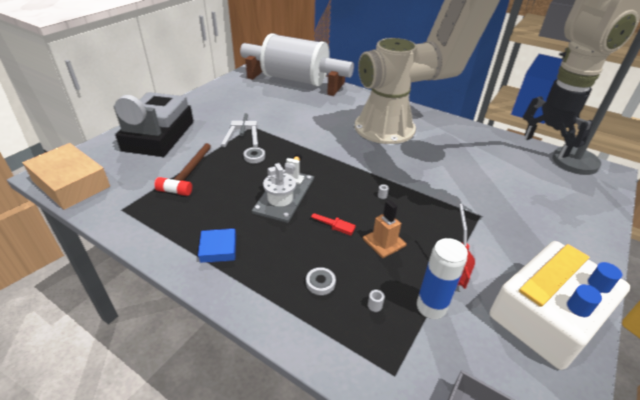

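The top view shows the rig at about (362,226) with the pickup on the robot side at (368,247), and the stand at (264,223). Two things are blade-shaped: the upright one in the stand at (264,223) with a black handle, and a red one lying flat at (306,218). The stand one fits the description. I'll check it in a close crop.

```bash
python3 - <<'E'
from h import *
t=dict(np.load('top.npz'));s=dict(np.load('scene.npz'))
a=cv2.resize(t['color'][190:270,330:400],None,fx=5.6,fy=5.6,interpolation=2)
b=cv2.resize(t['color'][200:245,240:285],None,fx=6,fy=6,interpolation=2)
c=cv2.resize(s['color'][195:260,355:415],None,fx=5,fy=5,interpolation=2)
im=np.zeros((600,800,3),np.uint8)
im[:a.shape[0],:a.shape[1]]=a; im[:b.shape[0],400:400+b.shape[1]]=b; im[275:275+c.shape[0],400:400+c.shape[1]]=c
cv2.imwrite('pics/crop1.png',im)
E
```

```text
(no output)
```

View pics/crop1.png

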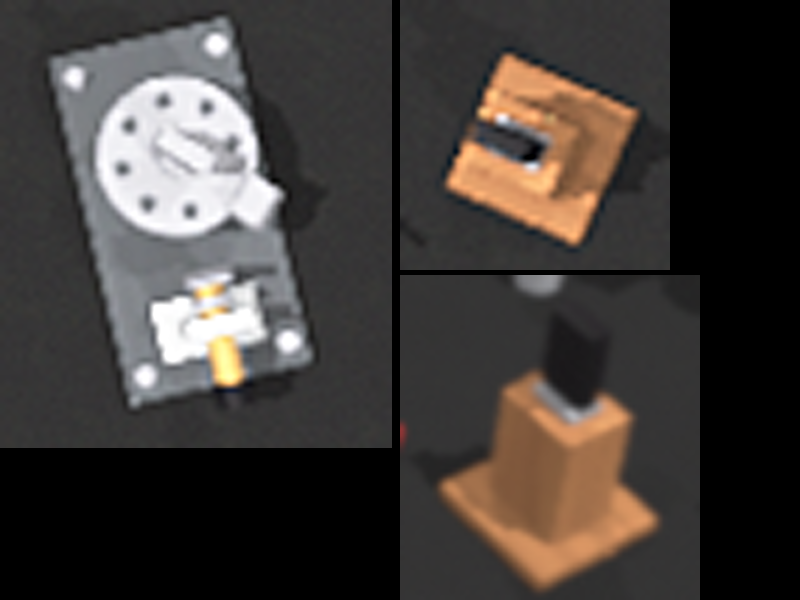

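The crops confirm it. The stand holds the black-handled blade with its steel collar. The wheel's lug is at crop (258,200), counter-clockwise of the pickup at crop (208,280). Next I'll work out the poses.

```bash
python3 - <<'E'
from h import *
t=dict(np.load('top.npz'))
A=lambda u,v,z:px2w(t,330+u/5.6-.4,190+v/5.6-.4,z)
B=lambda u,v,z:px2w(t,240+(u-400)/6-.4,200+v/6-.4,z)
P=[A(50,60,.012),A(228,15,.012),A(312,358,.012),A(130,405,.012)]
print(np.round(P,4)); m1=(P[0]+P[1])/2;m2=(P[2]+P[3])/2
d=m2-m1;print('len',np.linalg.norm(d));d/=np.linalg.norm(d);c=(m1+m2)/2
print('rig dir',d,np.arctan2(d[1],d[0]),'shaft',c-.030*d, 'gap',c-.03*d+.064*d)
w=A(177,155,.07);print('wheel ctr',w)
l=A(258,200,.085);print('lug',l,np.arctan2(*(l-w)[1::-1]))
F=[B(510,52,.01),B(638,110,.01),B(580,245,.01),B(447,185,.01)]
print(np.round(F,4),'stand',np.mean(F,0),[np.linalg.norm(F[i]-F[i-1]) for i in range(4)])
for i in range(4):
  e=F[i]-F[i-1];print(np.arctan2(e[1],e[0]))
print('handle',B(488,138,.135),t['z_map'][220:226,252:266].round(3))
E
```

```text
[[ 0.6136  0.0128  0.012 ]
 [ 0.6422 -0.0926  0.012 ]
 [ 0.4404 -0.1438  0.012 ]
 [ 0.411  -0.0372  0.012 ]]
len 0.2084519821157596
rig dir [-0.97002705 -0.24299696  0.        ] -2.896138425456377 shaft [ 0.55589891 -0.0579092   0.012     ] gap [ 0.49381718 -0.073461    0.012     ]
wheel ctr [ 0.55538476 -0.05819825  0.07      ]
lug [ 0.53027432 -0.10232934  0.085     ] -2.088107193939047
[[0.5825 0.2805 0.01  ]
 [0.5516 0.2086 0.01  ]
 [0.4766 0.2386 0.01  ]
 [0.5083 0.3131 0.01  ]] stand [0.52975892 0.26019488 0.01      ] [np.float64(0.0810787074798448), np.float64(0.07822570171242658), np.float64(0.08080749375381273), np.float64(0.08089189312609381)]
-0.4137254121595958
-1.9775451764721979
2.760834441299128
1.1677132706519637
handle [0.53044017 0.26779055 0.135     ] [[1.175 1.174 1.169 1.175 1.187 1.221 1.224 1.222 1.23  1.233 1.229 1.225
  1.23  1.231]
 [1.175 1.173 1.177 1.171 1.17  1.174 1.184 1.213 1.222 1.219 1.228 1.231
  1.229 1.23 ]
 [1.175 1.174 1.174 1.175 1.17  1.178 1.173 1.169 1.175 1.207 1.22  1.225
  1.227 1.225]
 [1.169 1.173 1.167 1.173 1.173 1.173 1.175 1.171 1.174 1.173 1.189 1.211
  0.    1.23 ]
 [1.222 1.224 1.177 1.173 1.17  1.174 1.172 1.17  1.173 1.18  1.2   1.214
  1.227 1.233]
 [1.23  1.226 1.228 1.227 1.173 1.172 1.172 1.174 1.178 1.187 1.206 1.223
  1.233 1.227]]
```

```bash
cat >> h.py <<'E'
from scipy.spatial.transform import Rotation as Ro
def go(x,y,z,yaw):
    s=env.get_state();q=s['orientation'];R=Ro.from_quat(q[[1,2,3,0]])
    T=Ro.from_matrix(np.c_[[np.cos(yaw),np.sin(yaw),0],[np.sin(yaw),-np.cos(yaw),0],[0,0,-1]])
    print('t',round(s['clock'],2),'tcp',s['tcp_pos'].round(4),'F',s['wrist_force'].round(1),'gap',round(s['finger_gap'],4),'gf',round(s['grip_force'],1))
    print('xyz mm',(R.inv().apply(np.array([x,y,z])-s['tcp_pos'])*1e3).round(1),'turn',(R.inv()*T).as_rotvec().round(4))
E
python3 -c "
from h import *
go(.5556,-.058,.22,1.054)"
```

```text
t 0.1 tcp [0.2534 0.5157 0.2305] F [ 0.1  1.2 -0.7] gap 0.0855 gf 0.0
xyz mm [-524.3 -381.5   11. ] turn [-1.4000e-03  1.1000e-03  1.6308e+00]
```

>>> {"method": "apply_moves", "body": {
  "rows": [
    {"xyz":[-41,-30,0],"turn":[0,0,0.12],"grip":1},
    {"xyz":[-74,-54,0],"turn":[0,0,0.24],"grip":1},
    {"xyz":[-107,-78,0],"turn":[0,0,0.36],"grip":1},
    {"xyz":[-140,-102,0],"turn":[0,0,0.48],"grip":1},
    {"xyz":[-173,-126,0],"turn":[0,0,0.6],"grip":1},
    {"xyz":[-206,-150,0],"turn":[0,0,0.72],"grip":1},
    {"xyz":[-239,-174,0],"turn":[0,0,0.84],"grip":1},
    {"xyz":[-272,-198,0],"turn":[0,0,0.96],"grip":1},
    {"xyz":[-305,-222,0],"turn":[0,0,1.08],"grip":1},
    {"xyz":[-338,-246,0],"turn":[0,0,1.2],"grip":1},
    {"xyz":[-371,-270,0],"turn":[0,0,1.32],"grip":1},
    {"xyz":[-404,-294,0],"turn":[0,0,1.44],"grip":1}
  ]
}}

```text
clock: 1.1
tcp_pos: [0.4868, 0.072, 0.2311]
orientation: [-0.0, 0.814, 0.58, -0.0]
wrist_force: [1.2, 0.9, 0.5]
finger_gap: 0.0855
grip_force: 0.0
```

```bash
python3 -c "
from h import *
go(.5556,-.058,.22,1.054);print(env.get_state()['joint_pos'])"
```

```text
t 1.1 tcp [0.4868 0.072  0.2311] F [1.2 0.9 0.5] gap 0.0855 gf 0.0
xyz mm [-100.4  107.4   11.1] turn [-3.000e-04 -1.000e-04  1.846e-01]
[-1.66442725e-02  1.53085937e-01 -1.61449116e-01  1.25647473e+00
  1.71691433e-04  1.88632691e+00]
```

>>> {"method": "apply_moves", "body": {
  "rows": [
    {"xyz":[-25,27,3],"turn":[0,0,0.06],"grip":1},
    {"xyz":[-50,54,6],"turn":[0,0,0.12],"grip":1},
    {"xyz":[-75,81,9],"turn":[0,0,0.185],"grip":1},
    {"xyz":[-100,107,11],"turn":[0,0,0.185],"grip":1},
    {"xyz":[-100,107,11],"turn":[0,0,0.185],"grip":1},
    {"xyz":[-100,107,11],"turn":[0,0,0.185],"grip":1}
  ]
}}

```text
clock: 1.6
tcp_pos: [0.556, -0.0567, 0.2191]
orientation: [-0.001, 0.864, 0.504, -0.001]
wrist_force: [-0.6, 0.5, 0.3]
finger_gap: 0.0854
grip_force: 0.0
```

```bash
python3 - <<'E'
from h import *
r=cam('wrist');cv2.imwrite('pics/w1.png',r['color'])
go(.5556,-.058,.098,1.054);print(r['camera_matrix'],r['view'].round(4));print(env.get_state()['tcp_pos'])
E
```

```text
t 1.65 tcp [ 0.5554 -0.0554  0.2194] F [-0.1  0.8 -0.1] gap 0.0853 gf 0.0
xyz mm [ -2.1   1.7 121.4] turn [-0.0022  0.0002  0.0043]
[[309.70691629   0.         317.82664675]
 [  0.         309.70691629 201.59344597]
 [  0.           0.           1.        ]] [[ 0.8713 -0.4907 -0.002  -0.5124]
 [-0.4688 -0.8338  0.2915  0.1789]
 [-0.1447 -0.2531 -0.9566  0.4341]
 [ 0.      0.      0.      1.    ]]
[ 0.55537382 -0.05540121  0.2194337 ]
```

View pics/w1.png

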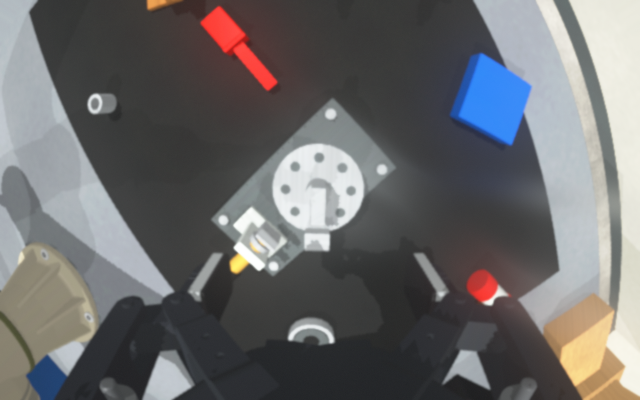

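The wrist view shows the wheel at about (319,188) and the bar at (318,208), pointing straight down the image to the lug at (317,241), so the yaw is close. The pickup is at (262,238). I'll enlarge to measure.

```bash
cat >> h.py <<'E'
def fe2w(r,u,v,z):
    K=r['camera_matrix'];V=np.linalg.inv(r['view'])
    a=np.array([u-K[0,2],v-K[1,2]])/K[0,0];th=np.hypot(*a)
    d=V[:3,:3]@np.r_[a/th*np.sin(th),np.cos(th)];o=V[:3,3]
    return o+d*(z-o[2])/d[2]
E
python3 - <<'E'
from h import *
r=dict(np.load('wrist.npz'))
cv2.imwrite('pics/w1c.png',cv2.resize(r['color'][170:280,205:345],None,fx=5,fy=5,interpolation=2))
E
```

```text
(no output)
```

View pics/w1c.png

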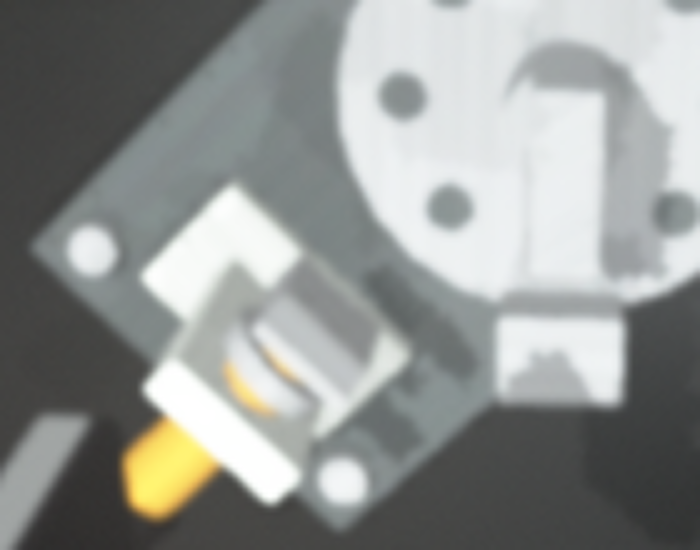

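```bash
python3 - <<'E'
from h import *
r=dict(np.load('wrist.npz'))
V=np.linalg.inv(r['view']);print('cam',V[:3,3].round(4))
f=lambda u,v,z:fe2w(r,205+u/5-.4,170+v/5-.4,z)
g=lambda n,p:print(n,p.round(4))
for z in(.125,):
  for p in[(527,88),(605,90),(603,277),(527,277)]: g('bar',f(*p,z))
L=[f(497,315,.085),f(627,315,.085),f(624,405,.085),f(498,405,.085)]
for p in L:g('lug',p)
for p in[(93,250),(343,480)]:g('screw',f(*p,.014))
for p in[(303,258),(410,352),(355,397),(253,325)]:g('pick',f(*p,.085))
g('corner',f(340,530,.012));g('corner',f(33,245,.012))
g('corner',fe2w(r,333,98,.012));g('corner',fe2w(r,396,168,.012))
c=np.array([.5556,-.058,.085]);d=np.mean(L,0)-c;print(np.arctan2(d[1],d[0]))
E
```

```text
cam [0.5931 0.0076 0.3621]
bar [ 0.5577 -0.0417  0.125 ]
bar [ 0.5683 -0.0481  0.125 ]
bar [ 0.5527 -0.0756  0.125 ]
bar [ 0.5418 -0.0695  0.125 ]
lug [ 0.5242 -0.0865  0.085 ]
lug [ 0.5461 -0.0988  0.085 ]
lug [ 0.5363 -0.1156  0.085 ]
lug [ 0.5145 -0.1034  0.085 ]
screw [ 0.427  -0.0474  0.014 ]
screw [ 0.4484 -0.1312  0.014 ]
pick [ 0.4973 -0.058   0.085 ]
pick [ 0.5052 -0.085   0.085 ]
pick [ 0.4904 -0.0881  0.085 ]
pick [ 0.4808 -0.0651  0.085 ]
corner [ 0.4387 -0.1444  0.012 ]
corner [ 0.4126 -0.0389  0.012 ]
corner [0.6139 0.0116 0.012 ]
corner [ 0.6402 -0.0941  0.012 ]
-2.1024064078435596
```

```bash
python3 -c "
from h import *
go(.5553,-.0588,.099,1.051);go(.5553,-.0588,.099,1.051)"
```

```text
t 1.65 tcp [ 0.5554 -0.0554  0.2194] F [-0.1  0.8 -0.1] gap 0.0853 gf 0.0
xyz mm [ -3.    1.9 120.4] turn [-0.0022  0.0002  0.0073]
t 1.65 tcp [ 0.5554 -0.0554  0.2194] F [-0.1  0.8 -0.1] gap 0.0853 gf 0.0
xyz mm [ -3.    1.9 120.4] turn [-0.0022  0.0002  0.0073]
```

>>> {"method": "apply_moves", "body": {
  "rows": [
    {"xyz":[-1,1,30],"turn":[0,0,0.005],"grip":1},
    {"xyz":[-1,1,60],"turn":[0,0,0.005],"grip":1},
    {"xyz":[-1,1,85],"turn":[0,0,0.005],"grip":1},
    {"xyz":[-1,1,85],"turn":[0,0,0.005],"grip":1},
    {"xyz":[-1,1,85],"turn":[0,0,0.005],"grip":1}
  ]
}}

```text
clock: 2.07
tcp_pos: [0.5545, -0.0547, 0.1346]
orientation: [-0.001, 0.864, 0.504, -0.001]
wrist_force: [-0.3, -0.2, 0.8]
finger_gap: 0.0854
grip_force: 0.0
```

```bash
python3 -c "
from h import *
go(.5553,-.0588,.099,1.051)"
```

```text
t 2.07 tcp [ 0.5545 -0.0547  0.1346] F [-0.3 -0.2  0.8] gap 0.0854 gf 0.0
xyz mm [-3.2  2.8 35.6] turn [-0.0035  0.0007  0.0057]
```

>>> {"method": "apply_moves", "body": {
  "rows": [
    {"xyz":[-3,3,12],"turn":[0.003,0,0.006],"grip":1},
    {"xyz":[-3,3,36],"turn":[0.003,0,0.006],"grip":1},
    {"xyz":[-3,3,36],"turn":[0.003,0,0.006],"grip":1},
    {"xyz":[-3,3,36],"turn":[0.003,0,0.006],"grip":1}
  ]
}}

```text
clock: 2.4
tcp_pos: [0.5571, -0.0602, 0.0996]
orientation: [-0.002, 0.866, 0.501, -0.001]
wrist_force: [-0.4, 0.5, -0.2]
finger_gap: 0.0856
grip_force: 0.0
```

```bash
python3 -c "
from h import *
go(.5553,-.0588,.099,1.051)"
```

```text
t 2.4 tcp [ 0.5571 -0.0602  0.0996] F [-0.4  0.5 -0.2] gap 0.0856 gf 0.0
xyz mm [ 0.3 -2.3  0.6] turn [-0.0039  0.0001 -0.002 ]
```

>>> {"method": "apply_moves", "body": {
  "rows": [
    {"xyz":[0,-1,0],"turn":[0,0,0],"grip":0.3},
    {"xyz":[0,-1,0],"turn":[0,0,0],"grip":0},
    {"xyz":[0,-1,0],"turn":[0,0,0],"grip":0},
    {"xyz":[0,-1,0],"turn":[0,0,0],"grip":0},
    {"xyz":[0,-1,0],"turn":[0,0,0],"grip":0},
    {"xyz":[0,-1,0],"turn":[0,0,0],"grip":0},
    {"xyz":[0,-1,0],"turn":[0,0,0],"grip":0},
    {"xyz":[0,-1,0],"turn":[0,0,0],"grip":0}
  ],
  "force": 50
}}

```text
clock: 3.07
tcp_pos: [0.5544, -0.0587, 0.0997]
orientation: [-0.003, 0.866, 0.501, -0.002]
wrist_force: [-7.4, 3.6, 7.9]
finger_gap: 0.011
grip_force: 52.6
```

```bash
python3 -c "
from h import *
go(.5553,-.0588,.099,1.051);print(env.get_state()['ft_torque'])"
```

```text
t 3.07 tcp [ 0.5544 -0.0587  0.0997] F [-7.4  3.6  7.9] gap 0.011 gf 52.6
xyz mm [0.4 0.9 0.7] turn [-0.0071 -0.0001 -0.0019]
[ 0.64563972  1.22183892 -0.11200631]
```

>>> {"method": "apply_moves", "body": {
  "rows": [
    {"xyz":[0,-0.5,0],"turn":[0,0,0.08],"grip":0},
    {"xyz":[0,-0.5,0],"turn":[0,0,0.16],"grip":0},
    {"xyz":[0,-0.5,0],"turn":[0,0,0.24],"grip":0},
    {"xyz":[0,-0.5,0],"turn":[0,0,0.32],"grip":0},
    {"xyz":[0,-0.5,0],"turn":[0,0,0.4],"grip":0},
    {"xyz":[0,-0.5,0],"turn":[0,0,0.48],"grip":0},
    {"xyz":[0,-0.5,0],"turn":[0,0,0.56],"grip":0},
    {"xyz":[0,-0.5,0],"turn":[0,0,0.64],"grip":0},
    {"xyz":[0,-0.5,0],"turn":[0,0,0.72],"grip":0},
    {"xyz":[0,-0.5,0],"turn":[0,0,0.8],"grip":0},
    {"xyz":[0,-0.5,0],"turn":[0,0,0.8],"grip":0},
    {"xyz":[0,-0.5,0],"turn":[0,0,0.8],"grip":0}
  ]
}}

```text
clock: 4.07
tcp_pos: [0.5543, -0.0585, 0.0997]
orientation: [-0.002, 0.992, 0.124, -0.002]
wrist_force: [-5.9, 3.3, 7.4]
finger_gap: 0.0111
grip_force: 52.4
```

```bash
python3 -c "
from h import *
go(.5553,-.0588,.099,.2455);print(env.get_state()['ft_torque'])
r=cam('wrist');cv2.imwrite('pics/w2.png',cv2.resize(r['color'][100:300,220:420],None,fx=3,fy=3,interpolation=2))"
```

```text
t 4.07 tcp [ 0.5543 -0.0585  0.0997] F [-5.9  3.3  7.4] gap 0.0111 gf 52.4
xyz mm [0.9 0.5 0.7] turn [-0.0046  0.0043  0.0034]
[ 0.59987986  0.94329111 -0.1295593 ]
```

View pics/w2.png

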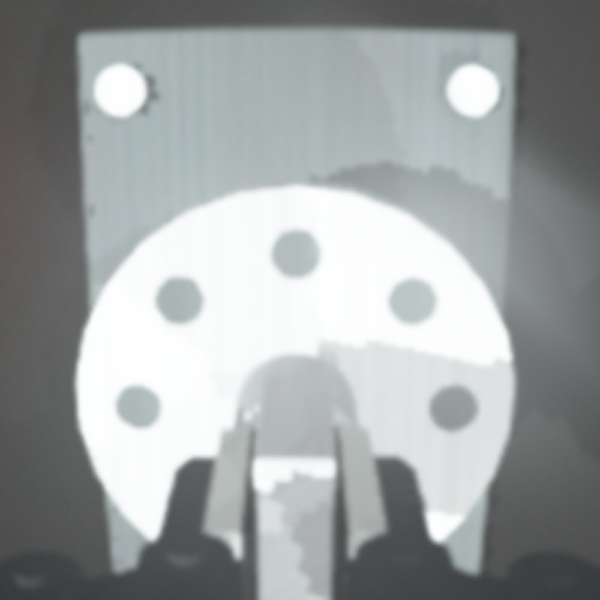

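The wheel's holes mirror evenly about the plate's centre line (hole at (296,253), plate edges at 78 and 516), so the lug faces the pickup. Now I'll release and rise.

>>> {"method": "apply_moves", "body": {
  "rows": [
    {"xyz":[0,0,0],"turn":[0,0,0],"grip":0.5},
    {"xyz":[0,0,0],"turn":[0,0,0],"grip":0.5},
    {"xyz":[0,0,0],"turn":[0,0,0],"grip":0.5},
    {"xyz":[0,0,0],"turn":[0,0,0],"grip":0.5},
    {"xyz":[0,0,-15],"turn":[0,0,0],"grip":0.5},
    {"xyz":[0,0,-40],"turn":[0,0,0],"grip":0.5},
    {"xyz":[0,0,-75],"turn":[0,0,0],"grip":0.5},
    {"xyz":[0,0,-110],"turn":[0,0,0],"grip":0.6},
    {"xyz":[0,0,-110],"turn":[0,0,0],"grip":0.6},
    {"xyz":[0,0,-110],"turn":[0,0,0],"grip":0.6}
  ]
}}

```text
clock: 4.95
tcp_pos: [0.5583, -0.0604, 0.2118]
orientation: [0.0, 0.992, 0.124, 0.001]
wrist_force: [-1.2, -0.1, -0.1]
finger_gap: 0.0509
grip_force: 0.0
```

```bash
python3 -c "
from h import *
go(.53,.262,.21,1.165)
r=cam('wrist');np.savez('w3.npz',**r);cv2.imwrite('pics/w3.png',cv2.resize(r['color'][140:290,240:400],None,fx=4,fy=4,interpolation=2))"
```

```text
t 4.95 tcp [ 0.5583 -0.0604  0.2118] F [-1.2 -0.1 -0.1] gap 0.0509 gf 0.0
xyz mm [  52.  -319.4    1.8] turn [ 0.0019 -0.0024 -0.9163]
```

View pics/w3.png

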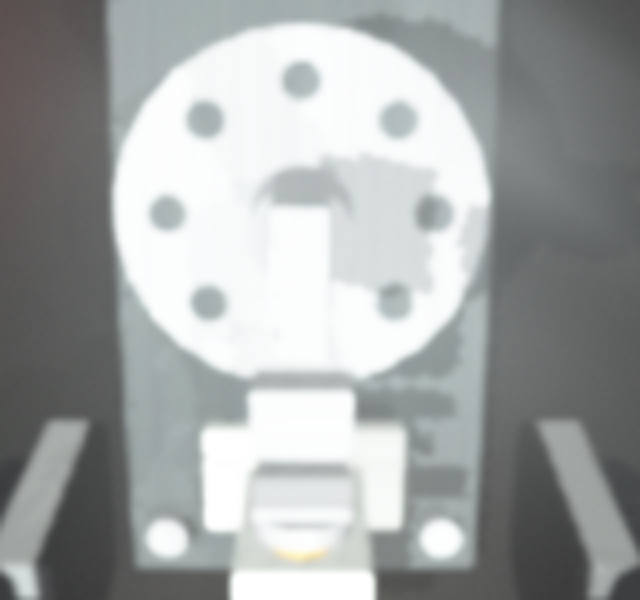

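Lug (centre column 302) and pickup (centre column 302) line up after the release, with the dark gap at rows 463–475. I'll compute the gap centre and then head for the stand.

```bash
python3 -c "
from h import *
r=dict(np.load('w3.npz'))
f=lambda u,v,z:fe2w(r,240+u/4-.4,140+v/4-.4,z)
for p in[(302,462,.077),(302,475,.077),(250,390,.085),(354,390,.085)]:print(p,f(*p).round(4))
print('barmid',f(300,290,.125).round(4)); print('ctr',f(301,202,.07).round(4),(np.array([.5553,-.0588])+.064*np.array([-.970,-.243])).round(4))
print('yaw',[np.arctan2(*(f(u,500,.012)-f(u2,100,.012))[1::-1]) for u,u2 in[(132,111),(480,497)]])"
```

```text
(302, 462, 0.077) [ 0.4943 -0.0745  0.077 ]
(302, 475, 0.077) [ 0.4907 -0.0754  0.077 ]
(250, 390, 0.085) [ 0.5136 -0.0569  0.085 ]
(354, 390, 0.085) [ 0.5198 -0.0808  0.085 ]
barmid [ 0.5541 -0.0593  0.125 ]
ctr [ 0.5574 -0.0582  0.07  ] [ 0.4932 -0.0744]
yaw [np.float64(-2.8906302241581385), np.float64(-2.886759177573348)]
```

>>> {"method": "apply_moves", "body": {
  "rows": [
    {"xyz":[5,-30,0],"turn":[0,0,-0.1],"grip":1},
    {"xyz":[10,-60,0],"turn":[0,0,-0.2],"grip":1},
    {"xyz":[15,-90,0],"turn":[0,0,-0.3],"grip":1},
    {"xyz":[20,-120,0],"turn":[0,0,-0.4],"grip":1},
    {"xyz":[25,-150,0],"turn":[0,0,-0.5],"grip":1},
    {"xyz":[30,-180,0],"turn":[0,0,-0.6],"grip":1},
    {"xyz":[35,-210,0],"turn":[0,0,-0.7],"grip":1},
    {"xyz":[40,-240,0],"turn":[0,0,-0.8],"grip":1},
    {"xyz":[45,-270,0],"turn":[0,0,-0.9],"grip":1},
    {"xyz":[50,-300,0],"turn":[0,0,-0.916],"grip":1},
    {"xyz":[52,-319,0],"turn":[0,0,-0.916],"grip":1},
    {"xyz":[52,-319,0],"turn":[0,0,-0.916],"grip":1}
  ]
}}

```text
clock: 6.0
tcp_pos: [0.5265, 0.2653, 0.2075]
orientation: [-0.002, 0.834, 0.552, -0.002]
wrist_force: [0.1, -1.3, 0.2]
finger_gap: 0.0854
grip_force: 0.0
```

```bash
python3 -c "
from h import *
go(.53,.262,.094,1.165)
r=cam('wrist');np.savez('w4.npz',**r);cv2.imwrite('pics/w4.png',cv2.resize(r['color'][130:280,220:420],None,fx=4,fy=4,interpolation=2))
print(np.linalg.inv(r['view'])[:3,3])"
```

```text
t 6.0 tcp [0.5265 0.2653 0.2075] F [ 0.1 -1.3  0.2] gap 0.0854 gf 0.0
xyz mm [ -1.6   5.3 113.5] turn [-0.0062  0.0009  0.0042]
[0.55673077 0.33320639 0.35042308]
```

View pics/w4.png

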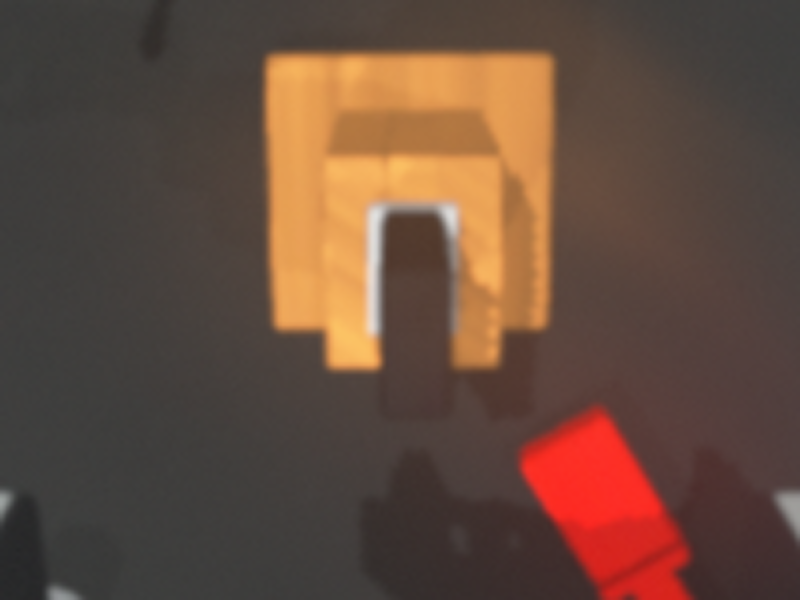

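The stand is upright in the view. The handle top spans (382–452, 272–415) and the collar spans (368–460, 203–335), so the grip axis is aligned.

```bash
python3 -c "
from h import *
r=dict(np.load('w4.npz'))
f=lambda u,v,z:fe2w(r,220+u/4-.4,130+v/4-.4,z)
C=[f(*p,.135) for p in[(384,272),(452,272),(452,416),(381,416)]];print(np.round(C,4),np.mean(C,0))
e=C[2]-C[1];print(np.linalg.norm(e),np.linalg.norm(C[1]-C[0]),np.arctan2(e[1],e[0])+np.pi);e=C[3]-C[0];print(np.arctan2(e[1],e[0])+np.pi)
e=f(368,335,.086)-f(368,203,.086);print('collar',f(368,203,.086),f(460,203,.086),np.linalg.norm(e),np.arctan2(e[1],e[0])+np.pi)
D=[f(*p,.08) for p in[(325,155),(500,155),(500,368),(326,368)]];print('block',np.mean(D,0));e=D[3]-D[0];print(np.arctan2(e[1],e[0])+np.pi);e=D[2]-D[1];print(np.arctan2(e[1],e[0])+np.pi)
c=np.mean(C,0);go(c[0],c[1],.094,1.165)"
```

```text
[[0.5296 0.2765 0.135 ]
 [0.5409 0.2718 0.135 ]
 [0.5303 0.2456 0.135 ]
 [0.518  0.2508 0.135 ]] [0.52968427 0.26115945 0.135     ]
0.02826689588512015 0.01232149595724288 1.185952378379246
1.1483113731991776
collar [0.52630534 0.2795013  0.086     ] [0.54488413 0.2716917  0.086     ] 0.030569735732230503 1.1649459536711237
block [0.52938979 0.26126167 0.08      ]
1.159950868793497
1.1947993578109308
t 6.05 tcp [0.5268 0.2636 0.2076] F [ 0.1 -0.7  0.3] gap 0.0855 gf 0.0
xyz mm [ -0.9   4.2 113.6] turn [-0.0056  0.0019  0.0031]
```

>>> {"method": "apply_moves", "body": {
  "rows": [
    {"xyz":[-1,3.5,30],"turn":[-0.004,0,0],"grip":1},
    {"xyz":[-1,3.5,60],"turn":[-0.004,0,0],"grip":1},
    {"xyz":[-1,3.5,66],"turn":[-0.004,0,0],"grip":1},
    {"xyz":[-1,3.5,66],"turn":[-0.004,0,0],"grip":1},
    {"xyz":[-1,3.5,66],"turn":[-0.004,0,0],"grip":1}
  ]
}}

```text
clock: 6.47
tcp_pos: [0.5307, 0.259, 0.1438]
orientation: [0.0, 0.835, 0.55, -0.0]
wrist_force: [0.5, 0.2, 0.9]
finger_gap: 0.0853
grip_force: 0.0
```

```bash
python3 -c "
from h import *
go(.5296,.2612,.094,1.167)"
```

```text
t 6.47 tcp [0.5307 0.259  0.1438] F [0.5 0.2 0.9] gap 0.0853 gf 0.0
xyz mm [ 1.6 -1.9 49.8] turn [ 0.      0.0007 -0.0033]
```

>>> {"method": "apply_moves", "body": {
  "rows": [
    {"xyz":[1,-1,25],"turn":[0,0,0],"grip":1},
    {"xyz":[1,-1,49],"turn":[0,0,0],"grip":1},
    {"xyz":[1,-1,49],"turn":[0,0,0],"grip":0.5},
    {"xyz":[1,-1,49],"turn":[0,0,0],"grip":0.3},
    {"xyz":[1,-1,49],"turn":[0,0,0],"grip":0.3},
    {"xyz":[1,-1,49],"turn":[0,0,0],"grip":0.3}
  ]
}}

```text
clock: 6.97
tcp_pos: [0.532, 0.2616, 0.0972]
orientation: [0.001, 0.835, 0.55, 0.002]
wrist_force: [0.1, -0.2, -0.0]
finger_gap: 0.0388
grip_force: 0.0
```

```bash
python3 -c "
from h import *
go(.5296,.2612,.094,1.167)
r=cam('wrist');np.savez('w5.npz',**r);cv2.imwrite('pics/w5.png',cv2.resize(r['color'][150:350,190:450],None,fx=3,fy=3,interpolation=2))"
```

```text
t 6.97 tcp [0.532  0.2616 0.0972] F [ 0.1 -0.2 -0. ] gap 0.0388 gf 0.0
xyz mm [-1.3 -2.   3.2] turn [ 0.0038 -0.0028 -0.0024]
```

View pics/w5.png

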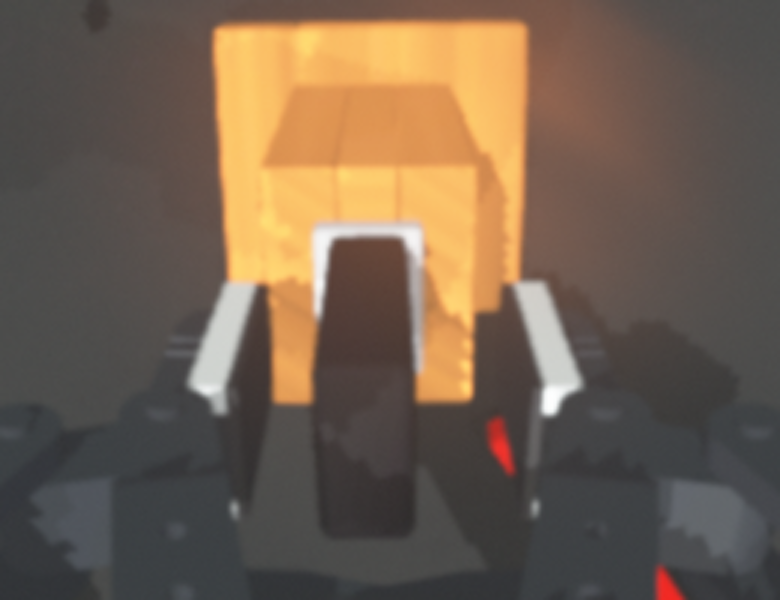

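The pads sit at columns ~258 and ~515 and the handle is centred at ~368, so the tool is about 2.5 mm too far to +y. I'll shift and close.

>>> {"method": "apply_moves", "body": {
  "rows": [
    {"xyz":[-1,-2.4,2],"turn":[0.002,-0.001,0],"grip":0.3},
    {"xyz":[-1,-2.4,2],"turn":[0.002,-0.001,0],"grip":0.3},
    {"xyz":[-1,-2.4,2],"turn":[0.002,-0.001,0],"grip":0},
    {"xyz":[-1,-2.4,2],"turn":[0.002,-0.001,0],"grip":0},
    {"xyz":[-1,-2.4,2],"turn":[0.002,-0.001,0],"grip":0},
    {"xyz":[-1,-2.4,2],"turn":[0.002,-0.001,0],"grip":0},
    {"xyz":[-1,-2.4,2],"turn":[0.002,-0.001,0],"grip":0},
    {"xyz":[-1,-2.4,2],"turn":[0.002,-0.001,0],"grip":0},
    {"xyz":[-1,-2.4,2],"turn":[0.002,-0.001,0],"grip":0}
  ],
  "force": 60
}}

```text
clock: 7.77
tcp_pos: [0.5279, 0.2614, 0.0933]
orientation: [-0.0, 0.835, 0.55, -0.0]
wrist_force: [-2.4, 0.0, 4.5]
finger_gap: 0.0134
grip_force: 59.1
```

```bash
python3 -c "
from h import *
go(.5296,.2612,.25,1.167);print(env.get_state()['ft_torque'])"
```

```text
t 7.77 tcp [0.5279 0.2614 0.0933] F [-2.4  0.   4.5] gap 0.0134 gf 59.1
xyz mm [   0.5    1.5 -156.7] turn [-0.0008  0.0002 -0.0022]
[-0.01622057  0.42915532 -0.0302949 ]
```

>>> {"method": "apply_moves", "body": {
  "rows": [
    {"xyz":[0,0,-8],"turn":[0,0,0],"grip":0},
    {"xyz":[0,0,-20],"turn":[0,0,0],"grip":0},
    {"xyz":[0,0,-40],"turn":[0,0,0],"grip":0},
    {"xyz":[0,0,-60],"turn":[0,0,0],"grip":0},
    {"xyz":[0,0,-80],"turn":[0,0,0],"grip":0},
    {"xyz":[0,0,-100],"turn":[0,0,0],"grip":0},
    {"xyz":[0,0,-120],"turn":[0,0,0],"grip":0},
    {"xyz":[0,0,-130],"turn":[0,0,0],"grip":0},
    {"xyz":[0,0,-130],"turn":[0,0,0],"grip":0},
    {"xyz":[0,0,-130],"turn":[0,0,0],"grip":0}
  ]
}}

```text
clock: 8.6
tcp_pos: [0.5282, 0.2613, 0.2226]
orientation: [-0.0, 0.835, 0.55, -0.0]
wrist_force: [-0.9, -0.3, -1.5]
finger_gap: 0.0135
grip_force: 58.4
```

```bash
python3 -c "
from h import *
go(.4928,-.0747,.21,1.816)
s=env.get_state();print(s['ft_torque'],s['joint_pos'])"
```

```text
t 8.6 tcp [0.5282 0.2613 0.2226] F [-0.9 -0.3 -1.5] gap 0.0135 gf 58.4
xyz mm [-322.7  100.3   12.7] turn [-7.000e-04  1.000e-04 -6.513e-01]
[ 0.00068992  0.0062265  -0.03100294] [3.23202812e-01 3.44151736e-01 6.85112265e-02 1.29584585e+00
 1.99151110e-04 2.30006531e+00]
```

>>> {"method": "apply_moves", "body": {
  "rows": [
    {"xyz":[-29,9,0],"turn":[0,0,-0.06],"grip":0},
    {"xyz":[-58,18,0],"turn":[0,0,-0.12],"grip":0},
    {"xyz":[-87,27,0],"turn":[0,0,-0.18],"grip":0},
    {"xyz":[-116,36,0],"turn":[0,0,-0.24],"grip":0},
    {"xyz":[-145,45,0],"turn":[0,0,-0.3],"grip":0},
    {"xyz":[-174,54,0],"turn":[0,0,-0.36],"grip":0},
    {"xyz":[-203,63,0],"turn":[0,0,-0.42],"grip":0},
    {"xyz":[-232,72,0],"turn":[0,0,-0.48],"grip":0},
    {"xyz":[-261,81,0],"turn":[0,0,-0.54],"grip":0},
    {"xyz":[-290,90,0],"turn":[0,0,-0.6],"grip":0},
    {"xyz":[-310,96,0],"turn":[0,0,-0.65],"grip":0},
    {"xyz":[-322,100,0],"turn":[0,0,-0.65],"grip":0}
  ]
}}

```text
clock: 9.6
tcp_pos: [0.4913, -0.0761, 0.221]
orientation: [-0.002, 0.616, 0.788, -0.001]
wrist_force: [0.2, 0.7, 0.1]
finger_gap: 0.0134
grip_force: 58.5
```

>>> {"method": "apply_moves", "body": {
  "rows": [
    {"xyz":[0,0,10],"turn":[0,0,0],"grip":0},
    {"xyz":[0,0,20],"turn":[0,0,0],"grip":0},
    {"xyz":[0,0,30],"turn":[0,0,0],"grip":0},
    {"xyz":[0,0,40],"turn":[0,0,0],"grip":0},
    {"xyz":[0,0,40],"turn":[0,0,0],"grip":0},
    {"xyz":[0,0,40],"turn":[0,0,0],"grip":0}
  ]
}}

```text
clock: 10.1
tcp_pos: [0.4918, -0.073, 0.1817]
orientation: [-0.002, 0.615, 0.788, -0.001]
wrist_force: [0.2, -0.7, -0.7]
finger_gap: 0.0135
grip_force: 58.6
```

```bash
python3 -c "
from h import *
go(.4928,-.0747,.18,1.817)
s=env.get_state();print(s['ft_torque'])
r=cam('wrist');np.savez('w6.npz',**r)
a=cv2.resize(r['color'][150:290,230:410],None,fx=4,fy=4,interpolation=2)
cv2.imwrite('pics/w6.png',a)"
```

```text
t 10.1 tcp [ 0.4918 -0.073   0.1817] F [ 0.2 -0.7 -0.7] gap 0.0135 gf 58.6
xyz mm [-1.9  0.5  1.7] turn [-0.0032 -0.0015 -0.0009]
[-0.00538055 -0.03126507  0.03548657]
```

View pics/w6.png

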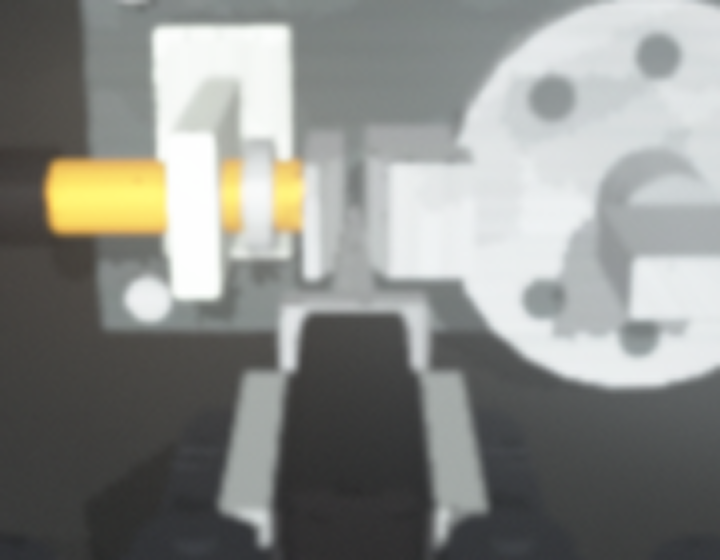

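The wrist view shows the blade tip between pickup and lug: faces at columns ~345 and ~368, blade at ~354, and the lug's top edges at rows 163 and 278. I'll measure the offsets numerically.

```bash
python3 - <<'E'
from h import *
r=dict(np.load('w6.npz'));g=r['color'].mean(2).astype(int)
for v in range(184,228,3): print(v,g[v,300:340])
f=lambda u,v,z:fe2w(r,230+u/4-.4,150+v/4-.4,z)
T=np.array([.4918,-.073]);X=np.array([np.cos(1.816),np.sin(1.816)]);Y=np.array([X[1],-X[0]])
for n,p in dict(lug1=(430,163,.085),lug2=(430,278,.085),pick1=(318,278,.085),gapL=(345,175,.077),gapR=(368,175,.077),tipfar=(353,205,.104),colL=(280,303,.175-.006),colR=(430,303,.169)).items():
    d=f(*p)[:2]-T;print(n,'x %.1f y %.1f mm'%(d@X*1e3,d@Y*1e3))
E
```

```text
184 [246 243 222 174 145 143 150 159 165 166 167 167 167 167 165 158 147 140
 140 141 147 156 164 169 169 169 169 169 168 168 169 169 169 169 168 168
 169 169 169 168]
187 [243 243 223 174 146 147 159 166 169 170 170 170 170 170 168 161 150 144
 143 146 151 157 161 162 165 169 171 171 170 169 170 171 169 169 170 169
 170 169 170 170]
190 [201 202 192 178 167 165 176 183 184 180 177 178 181 184 182 172 157 149
 144 141 147 165 183 191 190 187 184 186 190 192 192 188 185 187 189 190
 189 188 189 188]
193 [191 190 189 185 182 192 213 222 219 206 191 187 189 190 187 175 154 135
 125 127 140 164 185 196 198 196 199 216 230 237 238 237 236 235 234 233
 232 231 230 229]
196 [204 203 204 206 210 218 226 227 221 207 192 190 192 191 187 174 151 131
 123 126 139 163 185 197 199 200 204 217 231 237 238 237 236 236 235 233
 231 230 230 230]
199 [208 207 207 208 209 214 224 229 225 212 193 190 192 192 187 174 154 139
 130 129 141 163 185 196 199 200 205 218 230 237 238 237 236 235 233 232
 231 231 230 230]
202 [196 193 193 194 195 206 226 233 230 219 199 192 192 192 187 176 162 159
 160 155 154 16
[... 895 characters left out ...]
38
 240 240 240 238]
220 [140 142 142 133 124 128 145 156 157 147 132 125 133 149 162 169 171 170
 168 168 167 167 160 144 129 126 132 142 148 149 149 148 148 148 149 150
 151 151 150 151]
223 [150 155 158 158 155 153 154 153 154 154 155 155 158 161 163 165 165 164
 164 164 164 164 163 161 159 157 156 156 156 156 156 156 155 156 155 149
 138 127 121 120]
226 [172 186 193 194 194 194 193 190 187 186 185 185 184 184 184 184 184 185
 183 179 175 173 176 181 185 185 185 183 184 186 191 196 198 198 197 190
 171 147 128 120]
lug1 x 10.6 y 15.6 mm
lug2 x -13.9 y 16.1 mm
pick1 x -13.9 y -7.0 mm
gapL x 5.9 y -1.5 mm
gapR x 5.9 y 3.2 mm
tipfar x 7.5 y 0.2 mm
colL x 13.2 y -9.4 mm
colR x 13.2 y 10.8 mm
```

>>> {"method": "apply_moves", "body": {
  "rows": [
    {"xyz":[-2,0,0],"turn":[-0.003,-0.001,0],"grip":0},
    {"xyz":[-2,0,5],"turn":[-0.003,-0.001,0],"grip":0},
    {"xyz":[-2,0,10],"turn":[-0.003,-0.001,0],"grip":0},
    {"xyz":[-2,0,15],"turn":[-0.003,-0.001,0],"grip":0},
    {"xyz":[-2,0,20],"turn":[-0.003,-0.001,0],"grip":0},
    {"xyz":[-2,0,25],"turn":[-0.003,-0.001,0],"grip":0},
    {"xyz":[-2,0,25],"turn":[-0.003,-0.001,0],"grip":0},
    {"xyz":[-2,0,25],"turn":[-0.003,-0.001,0],"grip":0}
  ]
}}

```text
clock: 10.82
tcp_pos: [0.4927, -0.0759, 0.1575]
orientation: [0.0, 0.616, 0.788, 0.0]
wrist_force: [0.3, 0.1, -0.4]
finger_gap: 0.0133
grip_force: 58.6
```

```bash
cat >> h.py <<'E'
def avg(n=6):
    S=[]
    for i in range(n):
        r=cam('wrist');S.append(env.get_state())
    m={k:np.mean([s[k] for s in S],0) for k in('tcp_pos','wrist_force','ft_torque','orientation')}
    q=m['orientation'];R=Ro.from_quat(q[[1,2,3,0]]).inv()
    print('t',round(S[-1]['clock'],2),'tcp',(m['tcp_pos']*1e3).round(2),'F tool',R.apply(m['wrist_force']).round(2),'M tool',R.apply(m['ft_torque']).round(3),'sd',np.std([s['wrist_force'] for s in S],0).round(2),np.std([s['tcp_pos'] for s in S],0).round(5)*1e3)
    print('tip mm below 77:',round(77-(m['tcp_pos'][2]*1e3-78),1))
    return r
E
python3 - <<'E'
from h import *
r=avg(6);go(.4922,-.0747,.158,1.817)
g=r['color'].mean(2).astype(int)
for v in range(184,212,4): print(v,g[v,306:330])
E
```

```text
t 11.12 tcp [493.22 -76.02 158.12] F tool [0.21 0.14 1.06] M tool [-0.013 -0.001  0.024] sd [0.34 0.32 0.16] [0.12 0.03 0.16]
tip mm below 77: -3.1
t 11.12 tcp [ 0.4933 -0.076   0.1582] F [-0.5  0.4 -1.1] gap 0.0134 gf 58.6
xyz mm [ 1.6 -0.7  0.2] turn [ 0.0024  0.0012 -0.0022]
184 [148 147 147 147 147 147 146 144 142 139 138 138 140 147 156 161 164 164
 163 163 163 163 164 162]
188 [169 169 169 169 169 169 167 160 150 143 140 141 145 152 160 167 170 170
 170 170 169 169 170 169]
192 [173 176 177 175 172 172 169 161 153 148 145 141 139 147 165 179 182 181
 179 178 176 173 171 170]
196 [209 193 184 181 182 180 175 164 151 138 126 122 129 148 172 190 198 199
 199 199 211 226 234 235]
200 [214 196 185 182 182 180 176 165 147 129 124 128 135 148 163 172 177 180
 180 182 195 216 225 227]
204 [217 199 185 181 182 181 176 167 156 145 145 158 168 172 173 174 176 178
 177 180 193 214 224 226]
208 [218 199 186 182 182 181 176 164 149 146 157 165 168 169 171 172 176 177
 175 177 192 214 223 226]
```

```bash
python3 - <<'E'
from h import *
r=dict(np.load('wrist.npz'));g=r['color'].mean(2).astype(int)
for c in(304,306,317,318,331,335): print(c,'rows180:',g[176:235,c])
E
```

```text
304 rows180: [134 134 134 135 136 136 138 139 144 154 157 160 162 164 164 165 167 173
 188 210 221 224 225 227 227 226 226 226 226 225 224 224 226 229 233 233
 232 231 230 231 231 231 231 231 230 228 214 182 163 169 194 217 222 216
 206 196 184 167 150]
306 rows180: [133 134 134 133 133 133 136 139 148 160 167 169 169 169 171 172 173 176
 186 200 209 211 211 212 214 215 216 217 217 218 217 217 218 220 222 223
 225 226 228 228 228 228 229 231 231 229 216 184 166 170 187 193 173 140
 110  92  84  79  75]
317 rows180: [133 133 133 133 133 133 133 135 138 140 140 140 141 142 144 143 141 134
 127 124 122 121 121 122 128 137 149 156 158 160 162 164 165 166 166 166
 166 169 171 172 170 170 168 169 169 168 165 165 169 179 184 165 119  84
  76  75  74  73  73]
318 rows180: [134 133 132 133 133 133 134 136 140 142 143 143 145 146 146 142 139 135
 131 129 129 128 127 128 135 147 161 167 168 168 168 168 168 168 166 163
 163 167 171 172 170 168 168 169 168 167 166 164 169 179 185 166 120  84
  76  74  74  72  72]
331 rows180: [134 134 134 134 133 135 140 151 162 169 169 168 169 170 169 169 169 177
 202 224 229 228 227 227 226 226 226 226 226 226 226 226 226 226 226 226
 226 226 226 228 230 232 235 236 236 233 220 188 173 182 196 203 193 175
 158 142 128 118 115]
335 rows180: [134 134 134 135 135 136 142 153 163 168 168 168 169 169 170 170 170 176
 198 220 226 227 227 228 228 228 228 227 228 228 228 228 228 228 228 228
 229 229 231 235 238 239 239 239 239 237 227 203 183 182 192 200 202 202
 202 202 202 202 202]
```

```bash
python3 - <<'E'
from h import *
r=dict(np.load('wrist.npz'))
T=np.array([.4932,-.0760]);X=np.array([np.cos(1.816),np.sin(1.816)]);Y=np.array([X[1],-X[0]])
for n,p in dict(lugF=(331,194.0,.085),lugN=(331,222.8,.085),pkF=(304,194.2,.085),pkN=(304,222.8,.085),tipfar=(318,200.9,.080),gapL=(314,198,.077),gapR=(319.5,198,.077)).items():
    d=fe2w(r,*p)[:2]-T;print(n,'x %.1f y %.1f mm'%(d@X*1e3,d@Y*1e3))
E
```

```text
lugF x 13.7 y 10.2 mm
lugN x -8.6 y 10.5 mm
pkF x 13.6 y -9.3 mm
pkN x -8.6 y -9.6 mm
tipfar x 7.0 y 0.8 mm
gapL x 8.3 y -2.2 mm
gapR x 8.3 y 2.0 mm
```

>>> {"method": "apply_moves", "body": {
  "rows": [
    {"xyz":[1.5,-0.7,0],"turn":[0,0,0],"grip":0},
    {"xyz":[1.5,-0.7,2],"turn":[0,0,0],"grip":0},
    {"xyz":[1.5,-0.7,4],"turn":[0,0,0],"grip":0},
    {"xyz":[1.5,-0.7,6],"turn":[0,0,0],"grip":0},
    {"xyz":[1.5,-0.7,8],"turn":[0,0,0],"grip":0},
    {"xyz":[1.5,-0.7,10],"turn":[0,0,0],"grip":0},
    {"xyz":[1.5,-0.7,10],"turn":[0,0,0],"grip":0},
    {"xyz":[1.5,-0.7,10],"turn":[0,0,0],"grip":0}
  ]
}}

```text
clock: 11.78
tcp_pos: [0.4919, -0.0746, 0.1477]
orientation: [0.001, 0.616, 0.788, 0.0]
wrist_force: [-0.4, -0.5, -0.9]
finger_gap: 0.0133
grip_force: 58.6
```

```bash
python3 - <<'E'
from h import *
r=avg(6);go(.4922,-.0747,.148,1.817)
g=r['color'].mean(2).astype(int)
for v in range(188,216,4): print(v,g[v,306:330])
for c in(304,318,335): print(c,g[176:235,c])
E
```

```text
t 12.08 tcp [492.13 -74.71 148.01] F tool [-0.01  0.26  0.88] M tool [ 0.007 -0.009 -0.014] sd [0.48 0.31 0.64] [0.04 0.01 0.07]
tip mm below 77: 7.0
t 12.08 tcp [ 0.4921 -0.0747  0.1481] F [-0.4 -0.1 -1.1] gap 0.0132 gf 58.6
xyz mm [0.  0.1 0.1] turn [ 0.0021  0.001  -0.0022]
188 [139 138 139 138 137 137 138 138 139 138 136 136 135 138 142 148 152 153
 153 152 152 151 151 151]
192 [167 169 168 168 168 168 167 165 158 147 140 138 137 140 147 158 164 167
 168 168 168 168 167 168]
196 [169 169 170 169 169 170 169 166 161 154 148 145 144 141 142 150 158 164
 168 168 171 172 172 170]
200 [187 183 179 177 178 180 179 174 166 153 142 133 130 132 144 164 179 186
 187 184 182 181 189 195]
204 [223 209 191 183 182 182 180 176 166 152 148 159 166 164 160 159 168 174
 176 176 172 176 197 218]
208 [223 209 191 182 182 182 180 174 164 159 162 167 167 168 168 169 172 175
 176 176 177 183 201 219]
212 [223 210 191 182 180 180 175 163 154 159 165 166 164 165 167 170 172 175
 176 177 176 182 200 218]
304 [129 130 131 133 133 132 133 134 136 138 138 137 138 141 146 150 153 156
 158 160 161 162 165 170 184 205 218 222 224 227 229 230 229 228 224 223
 224 225 225 227 230 231 231 229 228 224 210 182 171 180 202 219 222 216
 201 181 161 151 144]
318 [130 130 131 131 132 132 131 131 131 132 132 134 135 138 138 138 137 140
 145 147 144 138 130 126 130 142 157 165 166 167 167 168 167 169 165 164
 164 168 169 168 168 168 168 168 168 168 166 165 169 180 185 166 120  85
  77  75  75  74  73]
335 [131 132 132 132 132 132 131 131 131 132 135 142 153 164 167 167 167 168
 168 169 168 167 167 173 192 216 224 225 225 225 225 225 225 225 225 225
 225 225 225 225 225 225 226 228 230 231 223 199 183 185 197 205 208 208
 208 207 204 202 202]
```

>>> {"method": "apply_moves", "body": {
  "rows": [
    {"xyz":[0,0,2],"turn":[0,0,0],"grip":0},
    {"xyz":[0,0,4],"turn":[0,0,0],"grip":0},
    {"xyz":[0,0,6],"turn":[0,0,0],"grip":0},
    {"xyz":[0,0,7],"turn":[0,0,0],"grip":0},
    {"xyz":[0,0,7],"turn":[0,0,0],"grip":0}
  ]
}}

```text
clock: 12.5
tcp_pos: [0.4918, -0.0746, 0.1405]
orientation: [0.001, 0.616, 0.788, 0.0]
wrist_force: [-0.1, 0.0, -1.2]
finger_gap: 0.0129
grip_force: 58.6
```

```bash
python3 - <<'E'
from h import *
r=dict(np.load('wrist.npz'))
T=np.array([.4921,-.0747]);X=np.array([np.cos(1.816),np.sin(1.816)]);Y=np.array([X[1],-X[0]])
for n,p in dict(lugF=(335,200.2,.085),pkF=(304,200.3,.085),tipfar=(318,201.4,.070)).items():
    d=fe2w(r,*p)[:2]-T;print(n,'x %.1f y %.1f mm'%(d@X*1e3,d@Y*1e3))
r=avg(6)
g=r['color'].mean(2).astype(int)
for v in range(204,220,3): print(v,g[v,306:330])
E
```

```text
lugF x 12.1 y 12.5 mm
pkF x 12.0 y -9.0 mm
tipfar x 6.7 y 0.8 mm
t 12.8 tcp [492.06 -74.68 140.91] F tool [-0.45  0.1   0.84] M tool [-0.011 -0.008 -0.009] sd [0.28 0.32 0.44] [0.1  0.03 0.12]
tip mm below 77: 14.1
204 [204 193 183 181 182 182 181 176 164 150 147 159 167 165 158 160 173 180
 184 184 181 184 192 205]
207 [222 206 188 182 183 183 181 176 165 156 159 167 171 171 165 162 169 175
 177 176 175 177 192 215]
210 [223 206 188 182 182 183 181 175 166 161 165 168 168 167 168 169 173 175
 177 177 176 180 195 216]
213 [222 206 188 182 183 182 177 165 159 163 168 169 169 169 170 171 173 175
 178 177 177 180 195 216]
216 [222 205 187 182 182 179 171 161 162 169 173 172 171 172 173 173 174 176
 177 177 176 178 193 215]
219 [225 207 188 183 182 176 164 158 164 171 174 172 170 170 172 173 174 174
 177 176 172 173 191 215]
```

>>> {"method": "apply_moves", "body": {
  "rows": [
    {"xyz":[0,0,1],"turn":[0,0,0],"grip":0},
    {"xyz":[0,0,2],"turn":[0,0,0],"grip":0},
    {"xyz":[0,0,3],"turn":[0,0,0],"grip":0},
    {"xyz":[0,0,3],"turn":[0,0,0],"grip":0}
  ]
}}

```text
clock: 13.13
tcp_pos: [0.4919, -0.0746, 0.1377]
orientation: [0.001, 0.616, 0.788, 0.0]
wrist_force: [-0.1, -0.2, -0.2]
finger_gap: 0.0135
grip_force: 58.6
```

```bash
python3 -c "
from h import *
r=avg(6)"
```

```text
t 13.43 tcp [492.05 -74.68 137.9 ] F tool [ 0.07 -0.07  1.21] M tool [ 0.008 -0.001  0.004] sd [0.47 0.34 0.49] [0.06 0.02 0.07]
tip mm below 77: 17.1
```

>>> {"method": "apply_moves", "body": {
  "rows": [
    {"xyz":[0,0,1],"turn":[0,0,0],"grip":0},
    {"xyz":[0,0,2],"turn":[0,0,0],"grip":0},
    {"xyz":[0,0,2],"turn":[0,0,0],"grip":0}
  ]
}}

```text
clock: 13.68
tcp_pos: [0.4919, -0.0747, 0.1357]
orientation: [0.001, 0.616, 0.788, 0.0]
wrist_force: [0.6, -0.0, -0.5]
finger_gap: 0.014
grip_force: 58.6
```

```bash
python3 -c "
from h import *
r=avg(6)"
```

```text
t 13.98 tcp [492.04 -74.66 135.9 ] F tool [ 0.2  -0.14  0.77] M tool [ 0.022 -0.009  0.003] sd [0.52 0.51 0.42] [0.07 0.02 0.07]
tip mm below 77: 19.1
```

>>> {"method": "apply_moves", "body": {
  "rows": [
    {"xyz":[0,0,1],"turn":[0,0,0],"grip":0},
    {"xyz":[0,0,2],"turn":[0,0,0],"grip":0},
    {"xyz":[0,0,2],"turn":[0,0,0],"grip":0}
  ]
}}

```text
clock: 14.23
tcp_pos: [0.492, -0.0746, 0.1337]
orientation: [0.001, 0.616, 0.788, 0.0]
wrist_force: [-0.9, 0.3, -1.5]
finger_gap: 0.0132
grip_force: 58.6
```

```bash
python3 -c "
from h import *
r=avg(6)"
```

```text
t 14.53 tcp [492.04 -74.67 133.89] F tool [-0.13 -0.03  1.01] M tool [ 0.017 -0.02  -0.003] sd [0.28 0.54 0.19] [0.06 0.02 0.07]
tip mm below 77: 21.1
```

>>> {"method": "apply_moves", "body": {
  "rows": [
    {"xyz":[0,0,1],"turn":[0,0,0],"grip":0},
    {"xyz":[0,0,2],"turn":[0,0,0],"grip":0},
    {"xyz":[0,0,2],"turn":[0,0,0],"grip":0}
  ]
}}

```text
clock: 14.78
tcp_pos: [0.4919, -0.0746, 0.1317]
orientation: [0.001, 0.616, 0.788, 0.0]
wrist_force: [0.4, 0.3, -1.1]
finger_gap: 0.0136
grip_force: 58.6
```

```bash
python3 -c "
from h import *
r=avg(6)
g=r['color'].mean(2).astype(int)
for v in range(204,220,3): print(v,g[v,306:330])"
```

```text
t 15.08 tcp [492.08 -74.67 131.9 ] F tool [0.02 0.06 0.9 ] M tool [ 0.005 -0.005  0.009] sd [0.53 0.24 0.33] [0.06 0.03 0.07]
tip mm below 77: 23.1
204 [171 173 175 173 170 165 163 164 161 156 158 164 168 166 157 158 169 175
 175 173 172 174 176 175]
207 [181 178 177 179 180 181 181 176 166 157 160 166 169 168 163 165 179 187
 190 188 185 182 181 184]
210 [212 195 185 184 184 184 182 175 166 160 165 167 167 167 165 166 171 175
 179 180 179 179 187 205]
213 [214 196 185 182 183 184 182 178 174 169 169 169 168 169 171 172 174 175
 178 177 177 177 186 205]
216 [218 200 186 183 183 183 179 170 166 169 171 171 170 171 173 173 170 173
 177 178 178 177 186 205]
219 [219 200 186 183 183 183 179 173 168 170 171 171 170 171 172 172 173 175
 177 178 177 177 185 205]
```

>>> {"method": "apply_moves", "body": {
  "rows": [
    {"xyz":[0,0,1],"turn":[0,0,0],"grip":0},
    {"xyz":[0,0,2],"turn":[0,0,0],"grip":0},
    {"xyz":[0,0,2],"turn":[0,0,0],"grip":0}
  ]
}}

```text
clock: 15.33
tcp_pos: [0.492, -0.0746, 0.1297]
orientation: [0.001, 0.616, 0.788, 0.0]
wrist_force: [-0.1, -1.0, -0.5]
finger_gap: 0.0133
grip_force: 58.7
```

```bash
python3 -c "
from h import *
r=avg(6)"
```

```text
t 15.63 tcp [492.05 -74.67 129.88] F tool [-0.04  0.17  1.27] M tool [0.043 0.025 0.024] sd [0.17 0.38 0.62] [0.03 0.02 0.06]
tip mm below 77: 25.1
```

>>> {"method": "apply_moves", "body": {
  "rows": [
    {"xyz":[0,0,1],"turn":[0,0,0],"grip":0},
    {"xyz":[0,0,2],"turn":[0,0,0],"grip":0},
    {"xyz":[0,0,2],"turn":[0,0,0],"grip":0}
  ]
}}

```text
clock: 15.88
tcp_pos: [0.492, -0.0747, 0.1277]
orientation: [0.001, 0.616, 0.788, 0.0]
wrist_force: [-0.7, -0.4, -1.1]
finger_gap: 0.0133
grip_force: 58.6
```

```bash
python3 -c "
from h import *
r=avg(6)"
```

```text
t 16.18 tcp [492.02 -74.67 127.85] F tool [ 0.1  -0.42  1.69] M tool [ 0.101  0.003 -0.001] sd [0.26 0.46 0.37] [0.02 0.01 0.05]
tip mm below 77: 27.2
```

>>> {"method": "apply_moves", "body": {
  "rows": [
    {"xyz":[0,-0.1,0],"turn":[0,0,0],"grip":0},
    {"xyz":[0,-0.1,1],"turn":[0,0,0],"grip":0},
    {"xyz":[0,-0.1,1],"turn":[0,0,0],"grip":0},
    {"xyz":[0,-0.1,1],"turn":[0,0,0],"grip":0}
  ]
}}

```text
clock: 16.52
tcp_pos: [0.492, -0.0747, 0.1269]
orientation: [0.001, 0.616, 0.788, 0.0]
wrist_force: [0.9, -0.6, -1.1]
finger_gap: 0.0131
grip_force: 58.6
```

```bash
python3 -c "
from h import *
r=avg(8)"
```

```text
t 16.92 tcp [491.99 -74.74 126.91] F tool [-0.01 -0.37  1.25] M tool [ 0.14  -0.084 -0.006] sd [0.49 0.51 0.44] [0.01 0.01 0.01]
tip mm below 77: 28.1
```

>>> {"method": "apply_moves", "body": {
  "rows": [
    {"xyz":[0,-0.1,1],"turn":[0,0,0],"grip":0},
    {"xyz":[0,-0.1,1],"turn":[0,0,0],"grip":0},
    {"xyz":[0,-0.1,1],"turn":[0,0,0],"grip":0}
  ]
}}

```text
clock: 17.17
tcp_pos: [0.492, -0.0747, 0.1259]
orientation: [0.001, 0.616, 0.788, 0.001]
wrist_force: [-0.8, 0.7, -0.0]
finger_gap: 0.0129
grip_force: 58.7
```

```bash
python3 -c "
from h import *
r=avg(8)"
```

```text
t 17.57 tcp [491.96 -74.75 125.96] F tool [-0.1  -0.4   0.88] M tool [ 0.113 -0.064  0.008] sd [0.28 0.52 0.54] [0.01 0.01 0.01]
tip mm below 77: 29.0
```

>>> {"method": "apply_moves", "body": {
  "rows": [
    {"xyz":[0,-0.2,0],"turn":[0,0,0],"grip":0},
    {"xyz":[0,-0.2,0],"turn":[0,0,0],"grip":0},
    {"xyz":[0,-0.2,0],"turn":[0,0,0],"grip":0}
  ]
}}

```text
clock: 17.82
tcp_pos: [0.4919, -0.0748, 0.126]
orientation: [0.001, 0.616, 0.788, 0.001]
wrist_force: [0.3, 0.4, -0.7]
finger_gap: 0.0137
grip_force: 58.4
```

```bash
python3 -c "
from h import *
r=avg(6)"
```

```text
t 18.12 tcp [491.88 -74.78 125.97] F tool [-0.48  0.82  1.5 ] M tool [-0.135 -0.047  0.007] sd [0.82 0.23 0.43] [0.02 0.01 0.01]
tip mm below 77: 29.0
```

>>> {"method": "apply_moves", "body": {
  "rows": [
    {"xyz":[0,-0.2,0],"turn":[0,0,0],"grip":0},
    {"xyz":[0,-0.2,0],"turn":[0,0,0],"grip":0},
    {"xyz":[0,-0.2,0],"turn":[0,0,0],"grip":0}
  ]
}}

```text
clock: 18.37
tcp_pos: [0.4917, -0.0748, 0.126]
orientation: [0.001, 0.616, 0.788, 0.001]
wrist_force: [1.7, -0.9, -2.0]
finger_gap: 0.0132
grip_force: 58.4
```

```bash
python3 -c "
from h import *
r=avg(6)"
```

```text
t 18.67 tcp [491.72 -74.83 126.  ] F tool [-0.69  1.46  1.33] M tool [-0.381 -0.011 -0.004] sd [0.47 0.27 0.25] [0.02 0.02 0.01]
tip mm below 77: 29.0
```

>>> {"method": "apply_moves", "body": {
  "rows": [
    {"xyz":[0,0.3,0],"turn":[0,0,0],"grip":0},
    {"xyz":[0,0.3,0],"turn":[0,0,0],"grip":0},
    {"xyz":[0,0.3,1],"turn":[0,0,0],"grip":0},
    {"xyz":[0,0.3,1],"turn":[0,0,0],"grip":0},
    {"xyz":[0,0.3,1],"turn":[0,0,0],"grip":0}
  ]
}}

```text
clock: 19.08
tcp_pos: [0.4918, -0.0748, 0.125]
orientation: [0.001, 0.616, 0.788, 0.0]
wrist_force: [1.0, 1.0, -0.2]
finger_gap: 0.0132
grip_force: 58.8
```

```bash
python3 -c "
from h import *
r=avg(6)"
```

```text
t 19.38 tcp [491.83 -74.81 124.96] F tool [-0.62  0.96  0.53] M tool [-0.242 -0.086  0.007] sd [0.41 0.42 0.77] [0.01 0.01 0.01]
tip mm below 77: 30.0
```

>>> {"method": "apply_moves", "body": {
  "rows": [
    {"xyz":[0,0,1],"turn":[0,0,0],"grip":0},
    {"xyz":[0,0,1],"turn":[0,0,0],"grip":0},
    {"xyz":[0,0,1],"turn":[0,0,0],"grip":0}
  ]
}}

```text
clock: 19.63
tcp_pos: [0.4918, -0.0748, 0.1239]
orientation: [0.001, 0.616, 0.788, 0.0]
wrist_force: [0.3, -0.6, -0.4]
finger_gap: 0.0138
grip_force: 58.9
```

```bash
python3 -c "
from h import *
r=avg(8)"
```

```text
t 20.03 tcp [491.82 -74.78 123.95] F tool [-0.15  0.61 -0.18] M tool [-0.175 -0.077 -0.008] sd [0.31 0.34 0.46] [0.01 0.01 0.01]
tip mm below 77: 31.1
```

>>> {"method": "apply_moves", "body": {
  "rows": [
    {"xyz":[0,0.15,0],"turn":[0,0,0],"grip":0},
    {"xyz":[0,0.15,0],"turn":[0,0,0],"grip":0},
    {"xyz":[0,0.15,0],"turn":[0,0,0],"grip":0},
    {"xyz":[0,0.15,0.5],"turn":[0,0,0],"grip":0},
    {"xyz":[0,0.15,0.5],"turn":[0,0,0],"grip":0}
  ]
}}

```text
clock: 20.45
tcp_pos: [0.4919, -0.0747, 0.1235]
orientation: [0.001, 0.616, 0.788, 0.0]
wrist_force: [-0.1, -0.5, 2.5]
finger_gap: 0.0136
grip_force: 59.1
```

```bash
python3 -c "
from h import *
r=avg(8)"
```

```text
t 20.85 tcp [491.87 -74.74 123.47] F tool [-0.09 -0.53 -1.98] M tool [ 0.147 -0.062 -0.011] sd [0.54 0.24 0.6 ] [0.02 0.01 0.01]
tip mm below 77: 31.5
```

```bash
python3 -c "
from h import *
r=avg(8);go(.4918,-.0747,.1235,1.817)
print(ticket.hand_in())"
```

```text
t 21.25 tcp [491.88 -74.74 123.46] F tool [-0.52 -0.77 -2.87] M tool [ 0.254 -0.067 -0.013] sd [0.52 0.51 0.52] [0.02 0.01 0.  ]
tip mm below 77: 31.5
t 21.25 tcp [ 0.4919 -0.0747  0.1235] F [-0.9 -0.3  3.3] gap 0.0132 gf 59.2
xyz mm [ 0.1 -0.1 -0. ] turn [ 0.0018  0.0009 -0.0022]
the job is handed in; nothing more can be done
None
```

I handed the job in at 21 s: the lug faces the pickup, and the gripper holds the blade upright in the gap, tip about 31.5 mm below the pickup point, dragging on both faces with about 3–4 N of total drag; the hand-in returned no verdict.

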